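# Set the labeller's knurled dial to the large bottle

### The job

The labelling machine is being changed over to the large bottles. With a fingertip, turn the flat knurled dial one click, so that its white pointer line rests in the detent at the largest of the three round studs, take the finger off the dial, then press the white push button beside it fully down and let it come up. Do not press the button before the dial is set, and leave the loose bottles, jar, caps and tape standing where they are.

Things in the scene. Friction and masses are not known exactly. Their poses are not given: they have to be found in the camera images.
- labeller: Grey bench labelling machine, fixed. Origin on the table under the middle of its front deck; its front faces the robot along its own -x, its own y is to the left. The flat deck is 240 (x) by 340 (y) mm and its top is 70 mm above the table; a rear body (108 mm high, with a perforated guard up to 183 mm at its left end) runs from 120 to 240 mm behind the origin. Dial, studs and button are on the deck
- dial_top (a point): Centre of the flat top face of the black knurled dial, a disc of 100 mm diameter and 22 mm height turning about a vertical axis; the top is 26 mm above the deck (96 mm above the table). Its own x axis points along the white pointer line (drawn on the top, from 23 to 47 mm out). The top is plain, hard and flat, so a shut gripper's fingertips pressed on it with about 8 to 20 N at 30 to 35 mm from the centre carry it round by friction
- dial (a joint): Turn of the dial (rad): positive is counter-clockwise seen from above. It has a detent every 45 degrees (0.785 rad), at 0 and at multiples of it; it snaps to the nearest one (about 0.05 N m holds it there) when let go. It starts near 0, pointing at the middle-sized stud, and can turn from -2.6 to 2.6
- stud_large (a point): Top centre of the largest of three round aluminium studs (24 mm diameter, 4 mm high) set in the deck 70 mm from the dial's centre; it is one detent (45 degrees) to the left or to the right of the middle-sized stud (14 mm) at which the pointer starts. The smallest stud (7 mm) is on the other side
- enter (a joint): Travel of the push button (m): 0 up, 0.006 fully down; its spring needs about 4 N and lifts it again
- enter_top (a point): Top centre of the white push button, 28 mm diameter, standing 22 mm above the deck in a black housing 12 mm high, 170 mm to the left of the dial's centre; pressed straight down
- cap0: Loose red screw cap, 28 mm diameter and 20 mm high, standing on the deck between dial and button; origin at the centre of its underside. Leave alone
- cap1: Loose red screw cap, 28 mm diameter and 20 mm high, standing on the deck between dial and button; origin at the centre of its underside. Leave alone
- jar: Loose sample jar, 42 mm diameter and 60 mm high, on the deck's left rear corner; origin at the centre of its underside. Leave alone
- bottle0: Loose sauce bottle with a red cap, 52 mm diameter and 170 mm high, on the table to the left of the machine; origin at the centre of its underside. Leave alone
- bottle1: Loose sauce bottle with a red cap, 52 mm diameter and 170 mm high, on the table to the right of the machine; origin at the centre of its underside. Leave alone
- bottle2: Loose sauce bottle with a red cap, 52 mm diameter and 170 mm high, on the table to the right of the machine; origin at the centre of its underside. Leave alone
- tape: Roll of tape lying on the table, 90 mm diameter, 24 mm high; origin at the centre of its underside. Leave alone

How it is judged (in metres and radians):
On the way, in this order (a step that is already met when the one before it is completed fails the run):
1. the dial rests with its pointer at the largest stud, the finger off it (y of stud_large in the frame of dial_top between -0.009 and 0.009 m and x of stud_large in the frame of dial_top above 0.05 m and velocity of joint dial between -0.05 and 0.05 rad/s and contact force between the fingers and dial_c0 below 0.5 N), for 0.2 s.
2. the button is fully down, the dial still set (y of stud_large in the frame of dial_top between -0.009 and 0.009 m and x of stud_large in the frame of dial_top above 0.05 m and value of joint enter above 0.005 m), for 0.05 s.
At the end, for the whole second after the job is handed in: The dial rests in the detent at the largest stud (that stud within 9 mm, about 7 degrees, of the line of the pointer), the button is up again, and the loose things stand within 20 mm of where they were (y of stud_large in the frame of dial_top between -0.009 and 0.009 m and x of stud_large in the frame of dial_top above 0.05 m and velocity of joint dial between -0.05 and 0.05 rad/s and value of joint enter below 0.0015 m and distance of each of cap0, cap1, jar, bottle0, bottle1, bottle2, tape from where it was at the start of the episode below 0.02 m and angle between each of cap0, cap1, jar, bottle0, bottle1, bottle2, tape's own z axis and vertical below 0.2 rad); the robot touches nothing.
It fails at once if the dial is turned with the arm or the hand's body in place of the fingers (contact force between the arm and dial_c0 above 1 N).
It fails at once if the button is pressed (over 3 mm) while the dial is not at the largest stud (value of joint enter above 0.003 m and not (y of stud_large in the frame of dial_top between -0.009 and 0.009 m and x of stud_large in the frame of dial_top above 0.05 m)).
It fails at once if a loose thing is moved more than 20 mm, lifted or tipped (distance of any of cap0, cap1, jar, bottle0, bottle1, bottle2, tape from where it was at the start of the episode above 0.02 m or angle between any of cap0, cap1, jar, bottle0, bottle1, bottle2, tape's own z axis and vertical above 0.3 rad).
It also fails if it takes over 40 s, if anything falls off the work surface, if the arm or the gripper's body presses on something with over 40 N, if the wrist force passes 120 N, or if a joint passes its speed limit or range.

### The arm

A 6-joint arm with a two-finger parallel gripper is mounted at the origin on the work surface. World frame = base frame: x ahead of the robot, y to its left, z up, the work surface at z = 0. Lengths are in mm, angles in rad, forces in N, time in s.
With the tool pointing down it reaches from about 350 to 875 mm from the base axis. Payload 4.2 kg.
Tool frame: the origin (TCP) lies at the very end of the fingers, on their centre line; the grasp point (between the pads) lies 19 mm behind it; z points along the fingers, y is the line along which they close (so a half turn about z gives the same grasp; the last joint's range is limited). The gripper opens to 85 mm and grips with 20 to 120 N. Pads are 22 mm wide; open, the fingers measure 114 mm over their backs; the gripper's body (76 mm by 85 mm) begins 54 mm behind the grasp point. The pads swing forward as they close: fully open they stand 13 mm farther back than shut.
Start: joints at [1.429, 0.385, 0.008, 0, -1.194, -0.259], TCP at [243.814, 575.46, 193.312] pointing down, gripper open.
Joint ranges: [-3.14, 3.14], [-1.21, 2.06], [-1.07, 1.41], [-3.16, 2.05], [-2.99, -0.16], [-3.1, 3.1]. Speed limits (rad/s): [2.79, 2.79, 3.14, 3.14, 3.14, 3.14].

### API

Orientations are given as a unit quaternion [x, y, z, w].
In Python, from bench import read_state, get_image, camera_model, job_done gives the robot as it stands.
- The arm moves only by the shell command python3 -m handwheel 'ROWS'. ROWS is JSON, a list of rows, each a list of 7 numbers: the shift along the tool's x, y, z in m, then the turn, a rotation vector about the tool's x, y, z in rad, then the gripper's target within -1 to 1 (fully open at 1, half-way at 0, shut at -1). In form: [[dx, dy, dz, wx, wy, wz, jaw], ...]. A call has 1 to 10 rows; each row is the pose to reach, as a shift and turn from the pose commanded when the call began, along the tool's axes at that moment; what a row does not reach only later rows make up. A row lasts 1/8 s, in which the tool goes at most 62.5 mm and 10.7 degrees, less where a joint would pass 70% of its speed; a pose out of reach is approached as far as the arm can. A call with a gripper value outside its range is refused whole. The fingers move at their own pace and stop on an object; the grip force is fixed at half the most. Time passes only in rows, so rows that repeat a pose let the fingers close. It gives the time, the measured TCP pose, the force, the opening and the grip force at its end, in the units of the state.
- read_state(): the state, without advancing time (a new reading comes with each control period).
- get_image(name): name is "scene" or "top"; returns (picture, depth): 480x640x3 uint8, blue, green, red; 480x640 float32, mm along the optical axis (not along the pixel's ray), 0 where there is no reading.
- camera_model(name): a dict with "K" (3x3 intrinsics, pixels), "rvec" (rotation vector, rad) and "tvec" (3), from world to camera coordinates, as OpenCV has them. Camera axes: x right, y down, z forward; pixel columns grow to the right and rows downward; lengths in mm; the calibration is good to about 2 mm. A picture is of the moment at which its call begins. camera_model takes no time and is no camera call.
- job_done(): hands the job in; it is judged then, once.
The state is a dict: "clock": time; "joints": joint angles; "joint_vel": joint speeds; "joint_efforts": joint torques, N m; "position": TCP position; "ee_rot": TCP orientation; "contact_force": force on the tool from outside, world axes, zero at the start; "wrist_torque": the same for the moment, N m; "gripper_width": finger opening in mm; "grasp_force": force on a finger pad.
Only numpy, scipy, OpenCV 4.12 (cv2) and the standard library are available. Lean on these libraries where they do the work, as an engineer would, in place of code of your own. Each camera call takes 0.05 s, during which the arm holds its last target. There are 200 camera calls.

## Working session

There is one attempt and no reset: what is moved stays moved. The work goes in short steps, Python scripts to look and compute and a shell command to move; the robot and the scene stay as the last step left them, time stands still between calls to the robot, and variables do not carry over. Pictures are saved under pics/ and viewed, at most 10 in all, crops included, and the job is handed in when it is done.

```bash
mkdir -p pics
python3 - <<'E'
from bench import *
import cv2, numpy as np
for n in("scene","top"):
    im,d=get_image(n); cv2.imwrite(f"pics/{n}0.png",im); np.save(f"{n}_d.npy",d); 
    m=camera_model(n); R=cv2.Rodrigues(np.array(m["rvec"],float))[0]; print(n,m["K"],(-R.T@np.array(m["tvec"]).ravel()))
s=read_state(); print(s)
E
```

```text
scene [[450.69728892   0.         313.62841022]
 [  0.         450.69728892 232.53043458]
 [  0.           0.           1.        ]] [1348.6958869    13.18359461  655.35448655]
top [[486.89878631   0.         307.929623  ]
 [  0.         486.89878631 245.07324826]
 [  0.           0.           1.        ]] [ 406.5883698    18.9573251  1322.30392503]
{'clock': 0.1, 'joints': array([ 1.42865344e+00,  3.85474735e-01,  6.74519426e-03, -4.28458680e-04,
       -1.19399710e+00, -2.58600481e-01]), 'joint_vel': array([-2.21158133e-06, -1.89622003e-03,  4.62315479e-03,  8.33052070e-04,
       -1.91353747e-04, -4.18395847e-04]), 'joint_efforts': array([-9.59055287e-04, -3.93322062e+01,  1.88928831e+01,  4.19803306e+00,
       -2.61595051e-03,  3.50285688e-06]), 'position': array([243.57012955, 574.93082157, 192.32822019]), 'ee_rot': array([ 9.79976462e-01, -1.99110930e-01, -1.42618590e-04,  9.75111375e-04]), 'contact_force': array([-0.38233872, -0.34076453, -0.06101217]), 'wrist_torque': array([-0.01272595,  0.03531472, -0.02659023]), 'grasp_force': 0.0, 'gripper_width': 85.31007020405704}
```

View pics/top0.png

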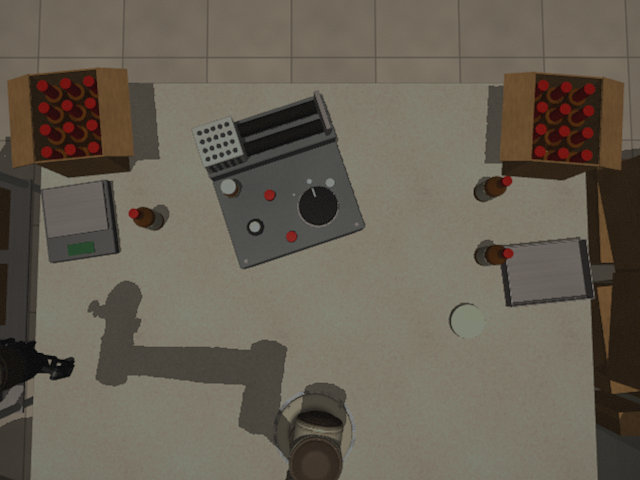

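View pics/scene0.png

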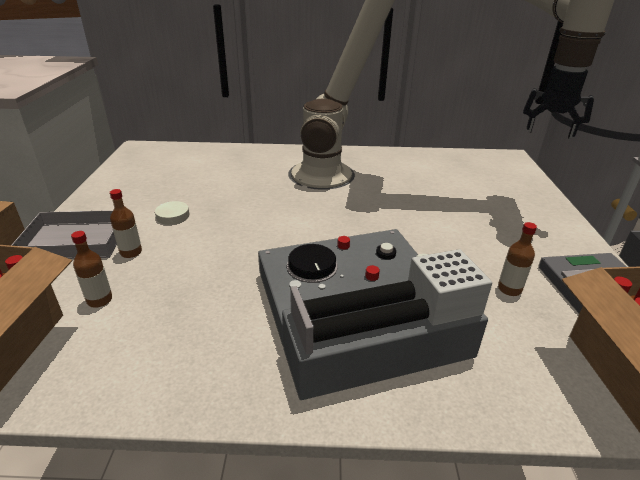

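The top view shows the dial at (318,206), pointer about (314,191), studs near (330,183), (309,182) and (293,194), the button at (255,227) and caps at (270,195) and (292,237). In the scene view, the dial is at (312,262) and the button at (387,250). Next I'll enlarge both and measure.

```bash
cat > h.py <<'E'
from bench import *
import cv2, numpy as np
def cam(n):
    m=camera_model(n); return np.array(m["K"]),cv2.Rodrigues(np.array(m["rvec"],float))[0],np.array(m["tvec"],float).ravel()
def at_z(n,u,v,z):
    K,R,t=cam(n); c=-R.T@t; r=R.T@np.linalg.solve(K,[u,v,1]); return c+r*(z-c[2])/r[2]
def tri(a,b):
    P=[]
    for n in("top","scene"):
        K,R,t=cam(n); P.append(K@np.c_[R,t])
    X=cv2.triangulatePoints(P[0],P[1],np.array(a,float).reshape(2,1),np.array(b,float).reshape(2,1)).ravel(); return X[:3]/X[3]
def proj(n,p):
    K,R,t=cam(n); q=K@(R@np.array(p,float)+t); return q[:2]/q[2]
E
python3 - <<'E'
from h import *
t=cv2.imread("pics/top0.png"); s=cv2.imread("pics/scene0.png")
a=cv2.resize(t[165:255,230:370],None,fx=5.7,fy=5.7,interpolation=cv2.INTER_CUBIC)[:300*2]
b=cv2.resize(s[220:310,260:420],None,fx=5,fy=5,interpolation=cv2.INTER_CUBIC)
cv2.imwrite("pics/a.png",a);cv2.imwrite("pics/b.png",b); print(a.shape,b.shape)
print("tri dial",tri((318,206),(312,262)),"button",tri((255,227),(387,248)))
d=np.load("top_d.npy")
def dep(n,u,v,d):
    K,R,t=cam(n); return R.T@(np.linalg.solve(K,[u,v,1])*d[v,u]-t)
for p in [(318,210),(255,227),(330,183),(270,195),(292,237),(300,230),(229,187)]: print(p,dep("top",*p,d))
E
```

```text
(513, 798, 3) (450, 800, 3)
tri dial [589.63284508  -8.584379    77.96248692] button [535.52868164 153.76391759  81.31581497]
(318, 210) [577.13124329  -8.53112912  93.33671813]
(255, 227) [533.86963021 151.08333196  96.22729585]
(330, 183) [651.00038482 -40.56210277  69.81312423]
(270, 195) [615.03214373 113.13838801  98.64585365]
(292, 237) [509.02826172  57.81821917  86.5487154 ]
(300, 230) [528.51939082  37.66852558  69.60550549]
(229, 187) [630.78893876 212.90061043 125.43078626]
```

View pics/a.png

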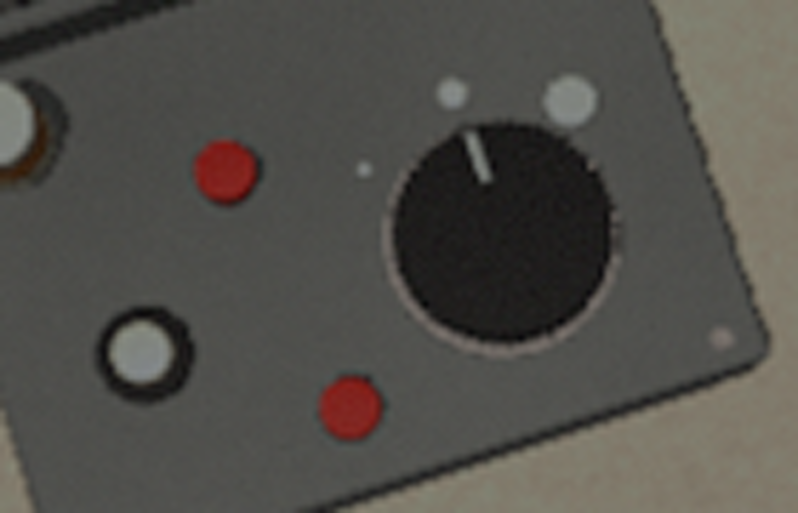

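View pics/b.png

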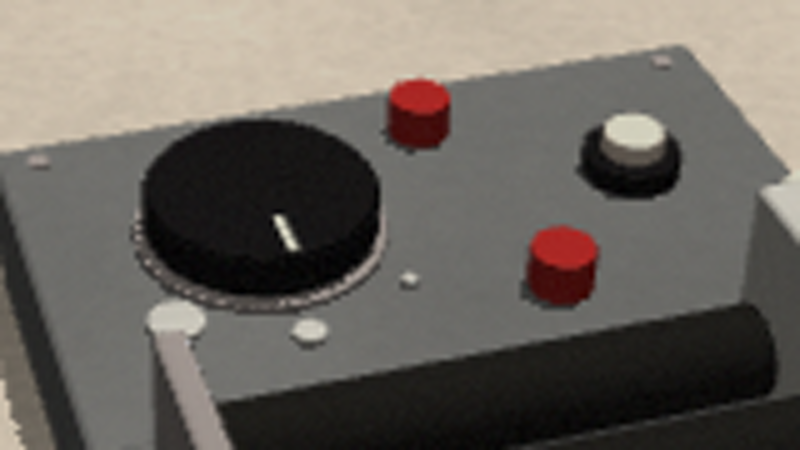

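The crops show dial centre (502,231), button (141,351) and studs L (571,101), M (452,93), S (365,169) in the top view. In the scene view, the dial's top centre is about (261,192), the button (634,133), L (176,320), M (310,331) and S (409,280). The large stud is to the right, so the dial turns clockwise.

Run:
```python
from h import *
A=lambda x,y:((x+.5)/5.7-.5+230,(y+.5)/5.7-.5+165)
B=lambda x,y:((x+.5)/5-.5+260,(y+.5)/5-.5+220)
pts=dict(dial=((502,231),(261,192),96),but=((141,351),(634,133),92),L=((571,101),(176,320),74),M=((452,93),(310,331),74),S=((365,169),(409,280),74),cap0=((225,172),(564,249),90),cap1=((351,408),(420,97),90),tip=((469,133),(295,249),96))
P={}
for k,(a,b,z) in pts.items():
    P[k]=at_z("top",*A(*a),z); print(k,"tri",tri(A(*a),B(*b)).round(1),"top@z",P[k].round(1),"scene@z",at_z("scene",*B(*b),z).round(1))
c=P["dial"]
for k in("L","M","S","tip","but"):
    v=P[k]-c; print(k,np.hypot(*v[:2]).round(1),np.degrees(np.arctan2(v[1],v[0])).round(1))
from scipy.spatial.transform import Rotation as Ro
s=read_state(); print(Ro.from_quat(s["ee_rot"]).as_matrix().round(3))
```

```text
dial tri [590.3  -8.2  89. ] top@z [589.3  -7.7  96. ] scene@z [599.7  -8.4  96. ]
but tri [536.9 153.4  87.2] top@z [536.4 153.3  92. ] scene@z [543.9 151.8  92. ]
L tri [652.7 -40.2  70.4] top@z [652.  -39.8  74. ] scene@z [657.  -40.1  74. ]
M tri [656.6  13.9  70. ] top@z [655.8  14.3  74. ] scene@z [661.3  13.4  74. ]
S tri [621.8  53.9  69.5] top@z [621.1  53.9  74. ] scene@z [627.4  53.3  74. ]
cap0 tri [618.  116.5  85. ] top@z [617.1 116.2  90. ] scene@z [624.4 115.5  90. ]
cap1 tri [511.2  60.   85.6] top@z [510.9  59.8  90. ] scene@z [517.7  59.6  90. ]
tip tri [633.8   6.7  93.4] top@z [633.4   6.9  96. ] scene@z [637.1   6.5  96. ]
L 70.5 -27.1
M 70.1 18.3
S 69.3 62.7
tip 46.4 18.2
but 169.4 108.2
[[ 0.921 -0.39  -0.001]
 [-0.39  -0.921 -0.002]
 [ 0.     0.002 -1.   ]]
```

The heights agree within about 5 mm and the radii (70.5, 70.1, 69.3, 169.4 mm) match the text. I'll close the gripper and travel at about z 215 to a point above the dial's right side, (605,-35).

```bash
python3 -m handwheel '[[0.02,0.015,-0.02,0,0,0,-1],[0.06,0.044,-0.02,0,0,0,-1],[0.1,0.074,-0.02,0,0,0,-1],[0.14,0.103,-0.02,0,0,0,-1],[0.18,0.133,-0.02,0,0,0,-1],[0.22,0.162,-0.02,0,0,0,-1],[0.26,0.192,-0.02,0,0,0,-1],[0.3,0.221,-0.02,0,0,0,-1],[0.34,0.251,-0.02,0,0,0,-1],[0.38,0.28,-0.02,0,0,0,-1]]'
python3 -m handwheel '[[0.04,0.03,0,0,0,0,-1],[0.08,0.059,0,0,0,0,-1],[0.12,0.089,0,0,0,0,-1],[0.15,0.111,0,0,0,0,-1],[0.175,0.13,0,0,0,0,-1],[0.191,0.1416,0,0,0,0,-1],[0.191,0.1416,0.03,0,0,0,-1],[0.191,0.1416,0.06,0,0,0,-1],[0.191,0.1416,0.08,0,0,0,-1],[0.191,0.1416,0.08,0,0,0,-1]]'
python3 -c "from h import *
print(read_state()['ee_rot'])"
```

```text
clock: 1.35
position: [484.8, 167.8, 213.1]
ee_rot: [0.98, -0.199, -0.0, 0.0]
contact_force: [0.6, 1.1, 0.3]
gripper_width: -0.1
grasp_force: 0.0
clock: 2.6
position: [603.7, -35.3, 131.4]
ee_rot: [0.98, -0.199, -0.002, 0.001]
contact_force: [-0.7, 0.5, 1.3]
gripper_width: 0.1
grasp_force: 0.0
[ 9.80015139e-01 -1.98909959e-01 -2.16311226e-03  6.90078648e-04]
```

Now descend slowly and find the contact by force.

```bash
python3 -m handwheel '[[0,0,0.012,0,0,0,-1],[0,0,0.022,0,0,0,-1],[0,0,0.028,0,0,0,-1],[0,0,0.031,0,0,0,-1],[0,0,0.031,0,0,0,-1],[0,0,0.031,0,0,0,-1]]'
```

```text
clock: 3.35
position: [605.3, -35.5, 102.6]
ee_rot: [0.98, -0.199, 0.0, -0.0]
contact_force: [0.7, 0.5, 0.3]
gripper_width: -0.2
grasp_force: 0.0
```

```bash
python3 -m handwheel '[[0,0,0.002,0,0,0,-1],[0,0,0.004,0,0,0,-1],[0,0,0.005,0,0,0,-1],[0,0,0.006,0,0,0,-1],[0,0,0.006,0,0,0,-1],[0,0,0.006,0,0,0,-1]]'
```

```text
clock: 4.1
position: [605.1, -35.5, 96.4]
ee_rot: [0.98, -0.199, 0.0, 0.0]
contact_force: [-0.7, -0.3, 0.1]
gripper_width: -0.1
grasp_force: 0.0
```

```bash
python3 -m handwheel '[[0,0,0.0005,0,0,0,-1],[0,0,0.001,0,0,0,-1],[0,0,0.001,0,0,0,-1],[0,0,0.001,0,0,0,-1]]'
```

```text
clock: 4.6
position: [605.1, -35.5, 95.3]
ee_rot: [0.98, -0.199, 0.0, 0.0]
contact_force: [0.1, 0.7, -0.2]
gripper_width: 0.0
grasp_force: 0.0
```

```bash
python3 -m handwheel '[[0,0,0.0005,0,0,0,-1],[0,0,0.001,0,0,0,-1],[0,0,0.001,0,0,0,-1],[0,0,0.001,0,0,0,-1]]'
```

```text
clock: 5.1
position: [605.1, -35.5, 94.3]
ee_rot: [0.98, -0.199, 0.0, 0.0]
contact_force: [-0.3, -0.3, 0.0]
gripper_width: -0.1
grasp_force: 0.0
```

```bash
python3 -m handwheel '[[0,0,0.0005,0,0,0,-1],[0,0,0.001,0,0,0,-1],[0,0,0.001,0,0,0,-1],[0,0,0.001,0,0,0,-1]]'; python3 -m handwheel '[[0,0,0.0005,0,0,0,-1],[0,0,0.001,0,0,0,-1],[0,0,0.001,0,0,0,-1],[0,0,0.001,0,0,0,-1]]'
```

```text
clock: 5.6
position: [605.1, -35.5, 93.3]
ee_rot: [0.98, -0.199, -0.0, 0.0]
contact_force: [0.3, 0.6, -0.8]
gripper_width: -0.1
grasp_force: 0.0
clock: 6.1
position: [605.1, -35.5, 92.3]
ee_rot: [0.98, -0.199, -0.0, 0.0]
contact_force: [-0.2, -0.5, 0.7]
gripper_width: -0.1
grasp_force: 0.0
```

Run:
```python
from h import *
im,d=get_image("scene"); cv2.imwrite("pics/c.png",cv2.resize(im[160:310,240:420],None,fx=4,fy=4,interpolation=cv2.INTER_CUBIC))
K,R,t=cam("scene")
for x in range(290,326,6):
  print([ (R.T@(np.linalg.solve(K,[x,y,1])*d[y,x]-t)).round(0).tolist() for y in (250,256)])
print(proj("scene",[605,-35.5,92.3]))
```

```text
[[534.0, -59.0, 68.0], [591.0, -54.0, 93.0]]
[[571.0, -43.0, 95.0], [590.0, -42.0, 93.0]]
[[570.0, -30.0, 95.0], [591.0, -29.0, 94.0]]
[[572.0, -17.0, 96.0], [593.0, -17.0, 96.0]]
[[570.0, -5.0, 95.0], [591.0, -4.0, 95.0]]
[[570.0, 8.0, 95.0], [588.0, 8.0, 93.0]]
[298.60328117 260.5880431 ]
```

View pics/c.png

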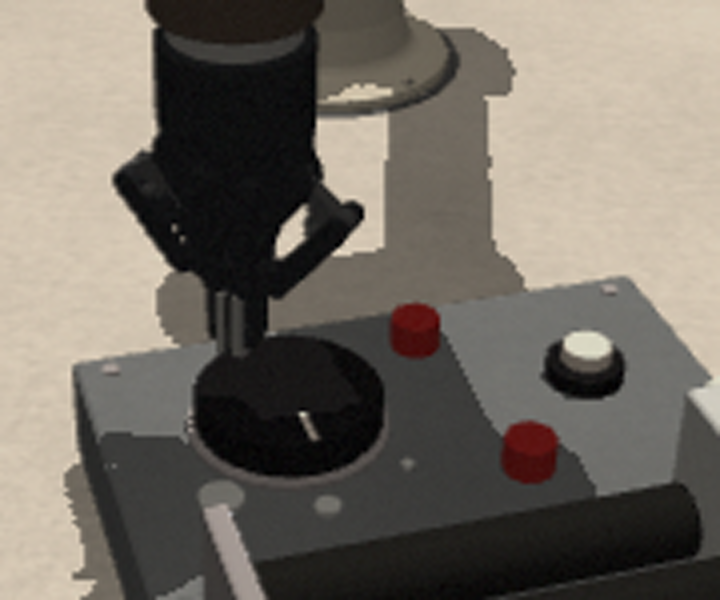

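The finger seems to end at about crop pixel (236,355), though black merges with black there. The depth map can settle it.

Run:
```python
from h import *
im,d=get_image("scene")
K,R,t=cam("scene")
for y in range(228,268,2):
  print(y,[ (R.T@(np.linalg.solve(K,[x,y,1])*d[y,x]-t)).round(0).astype(int).tolist() for x in (294,298,302,306)])
print(read_state()['contact_force'],read_state()['position'])
```

```text
228 [[615, -43, 179], [618, -35, 181], [622, -27, 184], [619, -20, 182]]
230 [[615, -43, 174], [619, -35, 177], [620, -27, 178], [624, -19, 181]]
232 [[618, -43, 171], [618, -35, 172], [619, -28, 173], [626, -19, 178]]
234 [[614, -43, 164], [619, -35, 167], [619, -28, 168], [608, -20, 161]]
236 [[614, -44, 159], [616, -36, 161], [615, -28, 161], [606, -20, 155]]
238 [[612, -44, 153], [617, -36, 157], [617, -28, 157], [605, -20, 150]]
240 [[614, -44, 150], [618, -36, 153], [616, -28, 151], [606, -20, 145]]
242 [[612, -44, 144], [616, -36, 146], [619, -28, 149], [608, -20, 142]]
244 [[613, -44, 139], [617, -36, 143], [616, -28, 142], [548, -23, 95]]
246 [[613, -44, 135], [619, -36, 139], [619, -28, 139], [554, -23, 93]]
248 [[528, -51, 69], [618, -36, 133], [561, -31, 93], [563, -22, 95]]
250 [[574, -47, 97], [570, -39, 94], [571, -30, 95], [568, -22, 93]]
252 [[578, -47, 94], [578, -38, 95], [578, -30, 95], [579, -21, 96]]
254 [[585, -46, 94], [584, -38, 94], [583, -30, 93], [586, -21, 96]]
256 [[592, -46, 94], [594, -37, 96], [591, -29, 94], [589, -21, 93]]
258 [[599, -45, 94], [602, -37, 97], [598, -29, 94], [598, -21, 94]]
260 [[607, -45, 95], [607, -37, 95], [604, -29, 94], [607, -20, 96]]
262 [[614, -44, 95], [611, -36, 93], [614, -28, 96], [612, -20, 95]]
264 [[620, -44, 95], [619, -36, 94], [618, -28, 93], [618, -20, 94]]
266 [[625, -44, 94], [625, -35, 94], [624, -27, 93], [626, -19, 95]]
[ 0.95944074  0.06812603 -0.4875138 ] [605.06149588 -35.48748641  92.29759309]
```

The finger's lower end appears at z≈131 by depth, while the reported TCP is 92. I'll check whether that offset was already there at the start (first scene image) and whether a fresh image shows the same.

Run:
```python
from h import *
K,R,t=cam("scene")
def low(d,c,r,zmin):
    v,u=np.nonzero(d>0); P=(R.T@((np.linalg.solve(K,np.c_[u,v,np.ones(len(u))].T)*d[v,u]).T-t).T).T
    m=(np.hypot(P[:,0]-c[0],P[:,1]-c[1])<r)&(P[:,2]>zmin); Q=P[m]; Q=Q[np.argsort(Q[:,2])]; return len(Q),Q[:6].round(0).tolist()
print("start",low(np.load("scene_d.npy"),(243,575),75,100))
im,d=get_image("scene"); print("now",low(d,(605,-35),45,105))
im,d=get_image("top"); cv2.imwrite("pics/top1.png",im)
print(read_state()['joints'])
```

```text
start (5379, [[233.0, 531.0, 241.0], [270.0, 613.0, 242.0], [270.0, 615.0, 242.0], [229.0, 529.0, 243.0], [238.0, 531.0, 243.0], [261.0, 616.0, 244.0]])
now (7616, [[608.0, -30.0, 127.0], [606.0, -28.0, 127.0], [613.0, -40.0, 130.0], [614.0, -38.0, 131.0], [617.0, -32.0, 131.0], [615.0, -32.0, 131.0]])
[ 2.08203695e-01  4.39672793e-01 -1.76497216e-01  1.61512550e-05
 -9.54644225e-01  9.61828042e-01]
```

The offset is constant: the real fingertip sits about 36 mm behind the reported TCP both at the start and now, while the dial's depth agrees with the text. Contact is therefore expected at a reported z of about 59. I'll approach in steps on force.

```bash
python3 -m handwheel '[[0,0,0.01,0,0,0,-1],[0,0,0.018,0,0,0,-1],[0,0,0.024,0,0,0,-1],[0,0,0.026,0,0,0,-1],[0,0,0.026,0,0,0,-1]]'; python3 -m handwheel '[[0,0,0.001,0,0,0,-1],[0,0,0.002,0,0,0,-1],[0,0,0.002,0,0,0,-1]]'
```

```text
clock: 6.92
position: [605.0, -35.5, 66.1]
ee_rot: [0.98, -0.199, -0.0, 0.0]
contact_force: [0.3, 0.1, -0.4]
gripper_width: 0.1
grasp_force: 0.0
clock: 7.3
position: [605.1, -35.5, 64.3]
ee_rot: [0.98, -0.199, 0.0, -0.0]
contact_force: [-0.1, 0.2, 0.6]
gripper_width: -0.2
grasp_force: 0.0
```

Run:
```python
from h import *
K,R,t=cam("scene"); im,d=get_image("scene")
for y in range(244,264,1):
  print(y,[ (R.T@(np.linalg.solve(K,[x,y,1])*d[y,x]-t)).round(0).astype(int).tolist() for x in (296,300)])
```

```text
244 [[611, -40, 138], [622, -31, 146]]
245 [[612, -40, 137], [623, -31, 144]]
246 [[614, -40, 136], [621, -31, 140]]
247 [[617, -40, 135], [617, -32, 136]]
248 [[617, -40, 133], [616, -32, 132]]
249 [[614, -40, 128], [616, -32, 130]]
250 [[614, -40, 125], [616, -32, 127]]
251 [[615, -40, 124], [617, -32, 125]]
252 [[615, -40, 121], [617, -32, 123]]
253 [[615, -40, 119], [615, -32, 119]]
254 [[613, -40, 115], [618, -32, 119]]
255 [[615, -40, 114], [615, -32, 114]]
256 [[616, -40, 112], [615, -32, 112]]
257 [[617, -40, 110], [616, -32, 110]]
258 [[613, -40, 104], [618, -32, 109]]
259 [[614, -40, 103], [613, -32, 103]]
260 [[606, -41, 94], [617, -32, 103]]
261 [[607, -41, 93], [607, -32, 93]]
262 [[611, -40, 93], [614, -32, 95]]
263 [[616, -40, 95], [617, -32, 95]]
```

The finger end is now at about z 102, so roughly 6 mm remain. I'll go on by force.

```bash
python3 -m handwheel '[[0,0,0.0015,0,0,0,-1],[0,0,0.003,0,0,0,-1],[0,0,0.003,0,0,0,-1]]'; python3 -m handwheel '[[0,0,0.001,0,0,0,-1],[0,0,0.001,0,0,0,-1]]'
```

```text
clock: 7.72
position: [604.9, -35.5, 61.1]
ee_rot: [0.98, -0.199, -0.0, 0.0]
contact_force: [-0.2, 0.1, 0.2]
gripper_width: 0.0
grasp_force: 0.0
clock: 7.98
position: [605.0, -35.5, 60.2]
ee_rot: [0.98, -0.199, -0.0, 0.0]
contact_force: [0.5, -0.2, -0.6]
gripper_width: -0.4
grasp_force: 0.0
```

```bash
python3 -m handwheel '[[0,0,0.001,0,0,0,-1],[0,0,0.001,0,0,0,-1]]'
```

```text
clock: 8.22
position: [605.0, -35.5, 59.2]
ee_rot: [0.98, -0.199, -0.0, 0.0]
contact_force: [-0.0, 0.3, 0.1]
gripper_width: -0.0
grasp_force: 0.0
```

```bash
python3 -m handwheel '[[0,0,0.001,0,0,0,-1],[0,0,0.001,0,0,0,-1]]'
```

```text
clock: 8.48
position: [605.0, -35.5, 58.2]
ee_rot: [0.98, -0.199, -0.0, 0.0]
contact_force: [-0.5, -0.9, 0.2]
gripper_width: 0.4
grasp_force: 0.0
```

```bash
python3 -m handwheel '[[0,0,0.001,0,0,0,-1],[0,0,0.001,0,0,0,-1]]'
```

```text
clock: 8.72
position: [605.4, -35.4, 58.1]
ee_rot: [0.98, -0.199, 0.0, -0.0]
contact_force: [-1.8, 0.5, 4.3]
gripper_width: -0.2
grasp_force: 2.4
```

```bash
python3 -m handwheel '[[0,0,0.001,0,0,0,-1],[0,0,0.001,0,0,0,-1]]'
```

```text
clock: 8.98
position: [605.8, -35.3, 58.1]
ee_rot: [0.98, -0.199, 0.001, -0.0]
contact_force: [-1.7, 2.1, 8.9]
gripper_width: -0.0
grasp_force: 4.3
```

Pressing at about 9 N. I'll add 1 mm and sweep clockwise from -60° to about -110°.

```bash
python3 -m handwheel '[[0,0,0.001,0,0,0,-1],[-0.0033,0.0038,0.001,0,0,0,-1],[-0.0072,0.0069,0.001,0,0,0,-1],[-0.0115,0.0095,0.001,0,0,0,-1],[-0.0162,0.0113,0.001,0,0,0,-1],[-0.0211,0.0124,0.001,0,0,0,-1],[-0.0225,0.0126,0.001,0,0,0,-1],[-0.0225,0.0126,0.001,0,0,0,-1]]'
python3 - <<'E'
from h import *
im,d=get_image("scene"); c=cv2.resize(im[230:300,270:350],None,fx=7,fy=7,interpolation=cv2.INTER_CUBIC); cv2.imwrite("pics/d.png",c)
E
```

```text
clock: 9.98
position: [582.4, -37.9, 58.0]
ee_rot: [0.98, -0.198, 0.003, -0.001]
contact_force: [-0.4, 1.1, 10.5]
gripper_width: 0.0
grasp_force: 4.8
```

View pics/d.png

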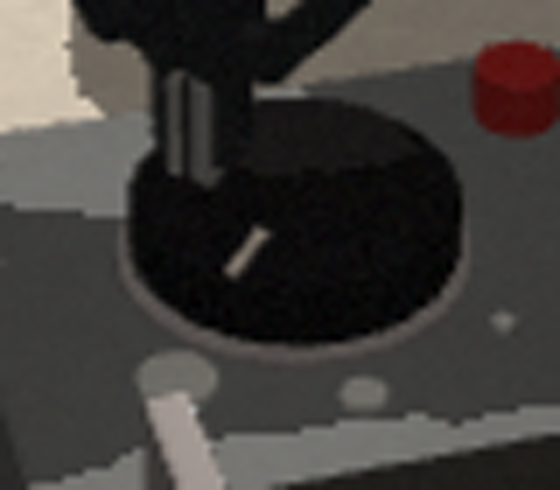

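The pointer now lies from (262,230) to (232,275), towards the large stud at (178,375). I'll lift off and check numerically from the top.

```bash
python3 -m handwheel '[[0,0,-0.01,0,0,0,-1],[0,0,-0.025,0,0,0,-1],[0,0,-0.04,0,0,0,-1],[-0.03,-0.04,-0.04,0,0,0,-1],[-0.06,-0.09,-0.04,0,0,0,-1],[-0.09,-0.13,-0.04,0,0,0,-1],[-0.117,-0.158,-0.04,0,0,0,-1],[-0.117,-0.158,-0.04,0,0,0,-1],[-0.117,-0.158,-0.04,0,0,0,-1]]'
python3 - <<'E'
from h import *
im,d=get_image("scene"); g=cv2.cvtColor(im,6)
c=at_z("scene",*(312.2,257.9),96)
ys,xs=np.nonzero(g[240:280,285:340]>75); xs+=285; ys+=240
Q=np.array([at_z("scene",x,y,96) for x,y in zip(xs,ys)]); r=np.hypot(*(Q-c)[:,:2].T); m=r<48
print(m.sum(), np.degrees(np.arctan2(*(Q[m].mean(0)-c)[[1,0]])), "want -27, was 18")
cv2.imwrite("pics/e.png",cv2.resize(im[170:310,260:430],None,fx=4,fy=4,interpolation=cv2.INTER_CUBIC)); print(read_state()["position"])
E
```

```text
clock: 11.15
position: [533.5, 152.6, 95.7]
ee_rot: [0.98, -0.199, 0.0, -0.0]
contact_force: [0.3, 0.0, 0.3]
gripper_width: 0.0
grasp_force: 0.0
20 -32.52188517749352 want -27, was 18
[533.5896572  152.11568088  95.60695998]
```

View pics/e.png

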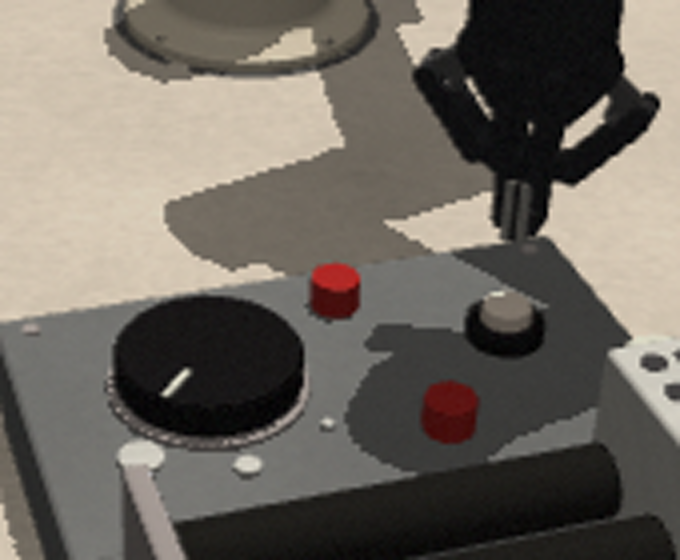

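The dial is clear of the finger with its pointer on the large stud, about -30° against -27° expected, so it is in the detent. The finger is above the button. A quick top-view check follows, then I descend to 5 mm above the button.

```bash
python3 - <<'E'
from h import *
im,d=get_image("top"); g=cv2.cvtColor(im,6); c=np.array([589.3,-7.7,96])
q=[]
for y in range(180,232):
  for x in range(290,346):
    p=at_z("top",x,y,96); r=np.hypot(*(p-c)[:2])
    if 22<r<46 and g[y,x]>70: q.append(p-c)
print(len(q),np.degrees(np.arctan2(*np.mean(q,0)[[1,0]])) if q else None)
E
python3 -m handwheel '[[0.0024,-0.0021,0.012,0,0,0,-1],[0.0024,-0.0021,0.025,0,0,0,-1],[0.0024,-0.0021,0.033,0,0,0,-1],[0.0024,-0.0021,0.036,0,0,0,-1],[0.0024,-0.0021,0.036,0,0,0,-1],[0.0024,-0.0021,0.036,0,0,0,-1]]'
```

```text
17 -26.447502828975637
clock: 12.0
position: [536.7, 154.0, 59.7]
ee_rot: [0.98, -0.199, 0.0, -0.0]
contact_force: [0.0, 0.5, 0.5]
gripper_width: 0.0
grasp_force: 0.0
```

From the top the pointer is at -26.4° and the stud at -27.1°, so the dial is set. Now press.

```bash
python3 -m handwheel '[[0,0,0.003,0,0,0,-1],[0,0,0.006,0,0,0,-1],[0,0,0.009,0,0,0,-1],[0,0,0.0115,0,0,0,-1],[0,0,0.0125,0,0,0,-1],[0,0,0.0125,0,0,0,-1]]'
```

```text
clock: 12.75
position: [536.5, 153.9, 48.0]
ee_rot: [0.98, -0.199, 0.0, -0.0]
contact_force: [-2.8, -0.5, 8.1]
gripper_width: -0.0
grasp_force: 4.2
```

```bash
python3 -m handwheel '[[0,0,0.001,0,0,0,-1],[0,0,0.0015,0,0,0,-1],[0,0,0.0015,0,0,0,-1]]'; python3 -m handwheel '[[0,0,-0.01,0,0,0,-1],[0,0,-0.03,0,0,0,-1],[0,0,-0.06,0,0,0,-1],[0,0,-0.1,0,0,0,-1],[0,0,-0.14,0,0,0,-1],[0,0,-0.14,0,0,0,-1],[0,0,-0.14,0,0,0,-1]]'
python3 - <<'E'
from h import *
im,d=get_image("scene"); cv2.imwrite("pics/f.png",im)
E
```

```text
clock: 13.12
position: [536.6, 153.9, 47.9]
ee_rot: [0.98, -0.199, 0.001, -0.0]
contact_force: [-6.0, 0.1, 15.8]
gripper_width: -0.1
grasp_force: 7.7
clock: 14.0
position: [535.7, 153.6, 184.5]
ee_rot: [0.98, -0.199, -0.001, 0.0]
contact_force: [-0.7, 0.3, 0.3]
gripper_width: -0.1
grasp_force: 0.0
```

View pics/f.png

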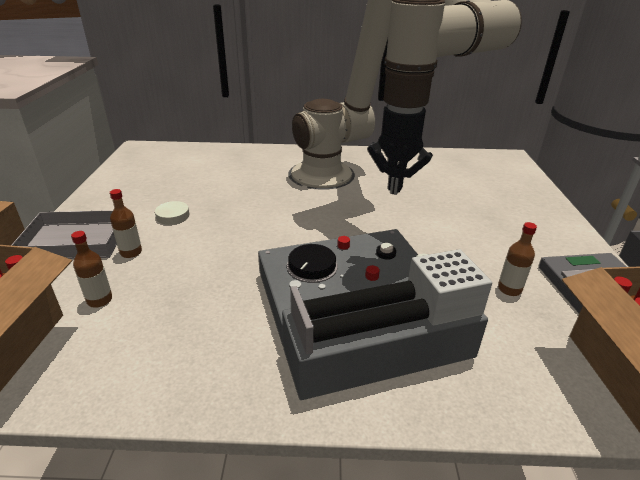

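The button met its stop: the position held at 47.9 while the force rose to 16 N. It is up again at (386,249), the dial pointer is at the large stud (305,265), and the loose things stand where they were.

```bash
python3 -c "
from bench import *
print(job_done())"
```

```text
the job is handed in; nothing more can be done
None
```

The job is handed in, with no verdict shown: the dial was turned one click clockwise to the largest stud, the button was then pressed to its stop and came back up, and the loose things in view looked undisturbed in the last picture (the jar was hidden behind the guard).

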